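Take a gauge-rod reading from the gear case

ROBOT

A 6-joint arm with a two-finger parallel gripper is mounted at the origin on a cart in front of the work surface, level with it; the furniture and walls round the work are solid. World frame = base frame: x ahead of the robot, y to its left, z up, the work surface at z = 0. Lengths are in m, angles in rad, forces in N, time in s.
With the tool pointing down it reaches from about 0.3 to 0.875 m from the base axis. Payload 4.2 kg.
Tool frame: the origin (TCP) lies midway between the tips of the shut fingers; the grasp point (between the pads) lies bot.grasp_offset behind it (bot.grasp_offset is the distance from the TCP to the grasp point, in m); z points along the fingers, y is the line along which they close (so a half turn about z gives the same grasp; the last joint's range is limited). The gripper opens to 85 mm and grips with 20 to 120 N. Pads are 22 mm wide; open, the fingers measure 114 mm over their backs; the gripper's body (76 mm by 85 mm) begins 54 mm behind the grasp point. The pads swing forward as they close: fully open they stand 13 mm farther back than shut.
Start: joints at [-1.249, 0.32, 1.565, -0, 1.257, -0.02], TCP at [0.193, -0.542, 0.231] pointing down, gripper open.
Joint ranges: [-3.11, 3.11], [-0.84, 2.01], [0.21, 2.61], [-1.34, 4.49], [0.05, 2.63], [-2.56, 2.56]. Speed limits (rad/s): [2.57, 2.57, 3.14, 3.14, 3.14, 3.14].

INTERFACE

Orientations are given as a unit quaternion [x, y, z, w].
In Python, from workcell import bot gives the robot as it stands. The module is installed in compiled form; this text tells all that it offers.
- The arm moves only by the tool step_arm, never from a script. Its argument "rows" is a list of rows, each a list of 7 numbers: the turn, a rotation vector about the tool's x, y, z scaled (see below), then the shift along the tool's x, y, z scaled (see below), then the closure, from 0 (fully open) to 1 (shut). In form: [[wx, wy, wz, dx, dy, dz, grip], ...]. A call has 1 to 20 rows; each row shifts and turns the commanded pose from where the row before left it, along the tool's axes as they then stand; what a row does not reach is not made up. The controller multiplies each number of a shift by 30 cm and each number of a turn by pi rad. A row lasts 1/10 s, in which the tool goes at most 50 mm and 8.59 degrees, less where a joint would pass 70% of its speed; a pose out of reach is approached as far as the arm can. A call with a number of a shift or a turn outside -1 to 1 is refused whole. A call with a gripper value outside its range is refused whole. The fingers move at their own pace and stop on an object; "newtons" is the grip in N (left out, the last holds). Time passes only in rows, so rows that do not move let the fingers close. It gives the time, the measured TCP pose, the force, the opening and the grip force at its end, in the units of the state.
- bot.read_state(): the state, without advancing time (a new reading comes with each control period).
- bot.snapshot(name): name is "side" or "top" or "wrist"; returns (picture, depth): 384x512x3 uint8, blue, green, red; 384x512 float32, m along the optical axis (not along the pixel's ray), 0 where there is no reading.
- bot.camera_model(name): a dict with "camera_matrix" (3x3 intrinsics, pixels), "D" ([k1, k2, p1, p2, k3] as OpenCV has them; the pictures are not rectified), "R" (3x3) and "t" (3): a world point X has camera coordinates R X + t; the wrist camera has in their place "hand_eye" (4x4, takes a point from camera to tool coordinates, whose origin is the TCP and whose axes are the flange's). Camera axes: x right, y down, z forward; pixel columns grow to the right and rows downward; lengths in m; the calibration is good to about 2 mm. A picture is of the moment at which its call begins: read the wrist's pose just before it. camera_model takes no time and is no camera call.
- bot.sign_off(): hands the job in; it is judged then, once.
The state is a dict: "time": time; "joint_pos": joint angles; "qvel": joint speeds; "joint_torque": joint torques, N m; "position": TCP position; "eef_rot": TCP orientation; "contact_force": force on the tool from outside, world axes, zero at the start; "wrist_torque": the same for the moment, N m; "gripper_width": finger opening in m; "grip_force": force on a finger pad.
Only numpy, scipy, OpenCV 4.12 (cv2) and the standard library are available. Lean on these libraries where they do the work, as an engineer would, in place of code of your own. Each camera call takes 0.05 s, during which the arm holds its last target. There are 200 camera calls.

TASK

Take a dip reading from the green gear case: lift the yellow-handled gauge rod out of its wooden rest, slide it tip first down the case's slanting steel guide tube until the brass collar stops on the tube's mouth, then draw it right out again. Finish by holding the rod still and level in the gripper, with its tip over the black tray and about 10 cm above the worktop, touching nothing but the gripper; the job ends while you are still holding it. Leave the tray, the screw jar, the tape measure and the pliers where they are.

Things in the scene. Friction and masses are not known exactly. Their poses are not given: they have to be found in the camera images.
- gauge_rod: Loose gauge rod, 0.12 kg. Origin: centre of the brass collar's seating face, on the axis; +x to the handle end, -x to the tip. Steel rod dia 7 mm, x=0 to -80; collar dia 24, x=0 to 7; yellow handle x=13 to 103, 16 wide (y, flat sides), 20 high (z). Starts level in the rest, axis 65 mm above the worktop, z up, tip towards the robot; handle free to grasp from above at x=25 to 75, open below.
- gauge_tip (a point): The tip of the gauge rod: at [-80, 0, 0] mm in the rod's frame, on its axis.
- guide_tube: Steel guide tube fixed to the gear case. Origin: centre of its mouth, 126 mm above the worktop; +z along the bore out of the mouth, rising 35 deg above level, away from the robot. Bore dia 12 mm, 86 deep, last 16 mm flared to 21 at the mouth; rim dia 28. Seated (collar on rim), rod and tube origins coincide and the rod's +x lies along the tube's +z. Nothing stands above or beyond the mouth.
- gear_case: The green gear case, fixed to the worktop. Origin: centre of its underside. 170 x 124 mm at the foot, 64 mm high, with the guide tube slanting up from its top; the tube's mouth is at [54, 0, 126] mm in this frame and overlooks the +x end.
- rod_rest: Wooden rest, fixed to the worktop. Origin: on its underside, 45 mm from the base plate's centre. Base plate 176 x 64 x 12 mm, x=-43 to 133; two upward-open notched posts 10 mm thick, 40 wide, at x=-25 (under the thin rod, top 73 mm high) and x=+117 (under the handle end, top 68 high). The rod's origin starts at [21, 0, 65] mm in this frame, axes along the rest's.
- black_tray: Shallow black tray, loose, 130 x 190 mm and 21 mm high. Origin: centre of its underside; x along the 130 mm side, y along the 190 mm side.
- screw_jar2: Jar of screws with a green lid, loose bystander, 60 mm diameter, 74 mm high. Origin: centre of its underside.
- tape_measure: Yellow tape measure, loose bystander, 70 x 90 x 35 mm. Origin: centre of its underside.
- pliers_red: Red-handled pliers lying flat, loose bystander, 50 x 176 x 15 mm, long along y. Origin: centre of their underside.

How it is judged:
By the outcome, as a careful person would: the job done as asked, in the order asked, and still so for the second after the job is handed in, while the arm keeps its last pose, push and grip.
It also fails if it takes over 51 s, if anything falls off the work surface, if the arm or the gripper's body presses on something with over 40 N, if the wrist force passes 120 N, or if a joint passes its speed limit or range.

## Working session

There is one attempt and no reset: what is moved stays moved. The work goes in short steps, Python scripts to look and compute and a tool call to move; the robot and the scene stay as the last step left them, time stands still between calls to the robot, and variables do not carry over. Pictures are saved under pics/ and viewed, at most 10 in all, crops included, and the job is handed in when it is done.

Besides the shell and the picture viewer there is one more tool, called after ">>>" as a command line: name --pt "numbers of a row" for each row, then --argument value for the rest. step_arm: Moves the arm, as the interface text tells. Shifts and turns lie within -1 to 1; 1 stands for 30 cm of shift or pi rad of turn. Its arguments: {"type":"object","properties":{"rows":{"type":"array","items":{"type":"array","items":{"type":"number"}}},"newtons":{"type":"number"}},"required":["rows"]}

```bash
mkdir -p pics; python3 - <<'E'
from workcell import bot
import cv2,numpy as np
s=bot.read_state();print(s['time'],s['position'],s['eef_rot'],bot.grasp_offset)
for n in("top","side"):
    p,d=bot.snapshot(n);cv2.imwrite(f'pics/{n}0.png',p);np.save(f'{n}0.npy',d)
    m=bot.camera_model(n);print(n,m)
print(bot.camera_model("wrist"))
E
```

```text
0.0 [ 0.19257668 -0.54128497  0.23048165] [ 9.85430693e-01  1.70075162e-01 -1.46127219e-04 -8.75466239e-04] 0.0187
top {'camera_matrix': array([[463.3115855 ,   0.        , 252.95859914],
       [  0.        , 463.3115855 , 185.8555237 ],
       [  0.        ,   0.        ,   1.        ]]), 'D': array([0.02308032, 0.        , 0.        , 0.        , 0.        ]), 'R': array([[-0.02855513, -0.99958429, -0.00398021],
       [-0.99690896,  0.02876981, -0.07310826],
       [ 0.07319238,  0.00188029, -0.99731607]]), 't': array([0.08179297, 0.54941018, 1.43955688])}
side {'camera_matrix': array([[460.32926369,   0.        , 254.30154273],
       [  0.        , 460.32926369, 192.25120048],
       [  0.        ,   0.        ,   1.        ]]), 'D': array([-0.0542804,  0.       ,  0.       ,  0.       ,  0.       ]), 'R': array([[ 0.96063694, -0.2778007 ,  0.00185553],
       [-0.24008992, -0.83355597, -0.4975352 ],
       [ 0.13976232,  0.4775052 , -0.8674418 ]]), 't': array([-0.51903463,  0.20889441,  1.73289166])}
{'camera_matrix': array([[269.34450087,   0.        , 254.13588044],
       [  0.        , 269.34450087, 189.1449464 ],
       [  0.        ,   0.        ,   1.        ]]), 'D': array([-0.00256448,  0.        ,  0.        ,  0.        ,  0.        ]), 'hand_eye': array([[-1.12483587e-03, -9.49660078e-01, -3.13280178e-01,
         7.91093037e-02],
       [ 9.99998838e-01, -7.45849894e-04, -1.32957885e-03,
        -2.77372729e-04],
       [ 1.02898796e-03, -3.13281310e-01,  9.49659814e-01,
        -1.43155090e-01],
       [ 0.00000000e+00,  0.00000000e+00,  0.00000000e+00,
         1.00000000e+00]])}
```

View pics/top0.png

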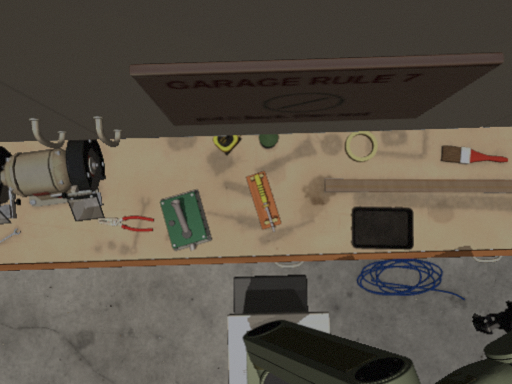

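View pics/side0.png

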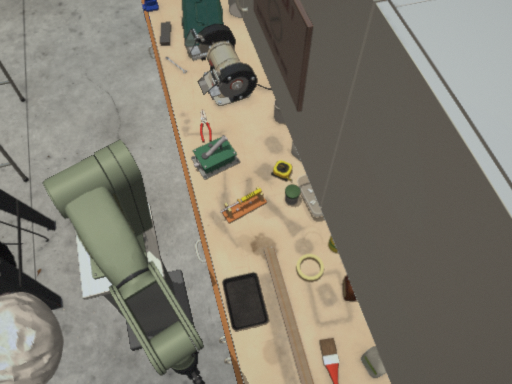

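The top view shows the case at about (187,220), the rod and rest at (263,200), the tray at (382,228), the jar at (268,140), the tape at (227,144) and the pliers at (127,223). I'll enlarge the rest and case.

```bash
python3 - <<'E'
import cv2
p=cv2.imread('pics/top0.png')[160:260,150:290];cv2.imwrite('pics/topc.png',cv2.resize(p,None,fx=5.7,fy=5.7,interpolation=cv2.INTER_CUBIC))
p=cv2.imread('pics/side0.png')[125:230,180:290];cv2.imwrite('pics/sidec.png',cv2.resize(p,None,fx=5.7,fy=5.7,interpolation=cv2.INTER_CUBIC))
E
cat > h.py <<'E'
import numpy as np,cv2
from workcell import bot
from scipy.spatial.transform import Rotation as Rn
def ray(n,uv):
    m=bot.camera_model(n);q=cv2.undistortPoints(np.array([[uv]],float),m['camera_matrix'],m['D'])[0,0]
    return m['R'].T@np.array([*q,1]), -m['R'].T@m['t']
def atz(n,uv,z):
    r,o=ray(n,uv);return o+r*(z-o[2])/r[2]
def proj(n,X):
    m=bot.camera_model(n);return cv2.projectPoints(np.atleast_2d(X).astype(float),cv2.Rodrigues(m['R'])[0],m['t'],m['camera_matrix'],m['D'])[0][:,0]
E
```

```text
(no output)
```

View pics/topc.png

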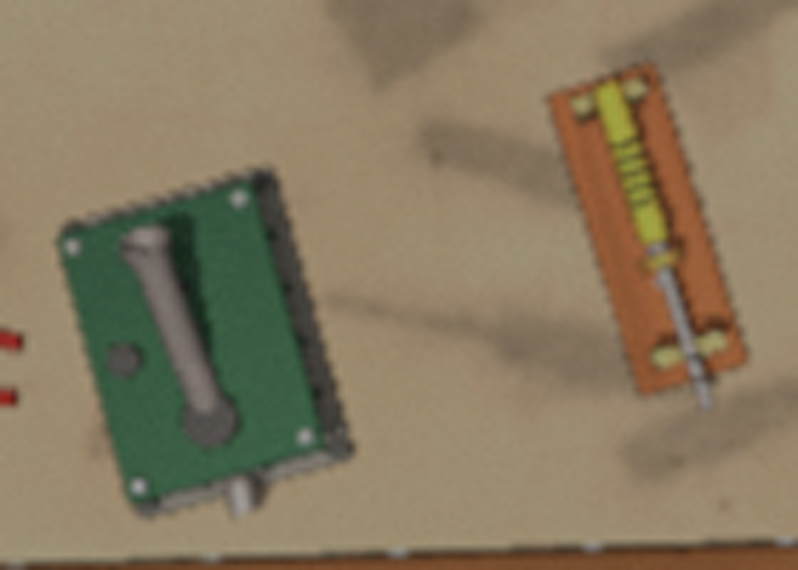

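View pics/sidec.png

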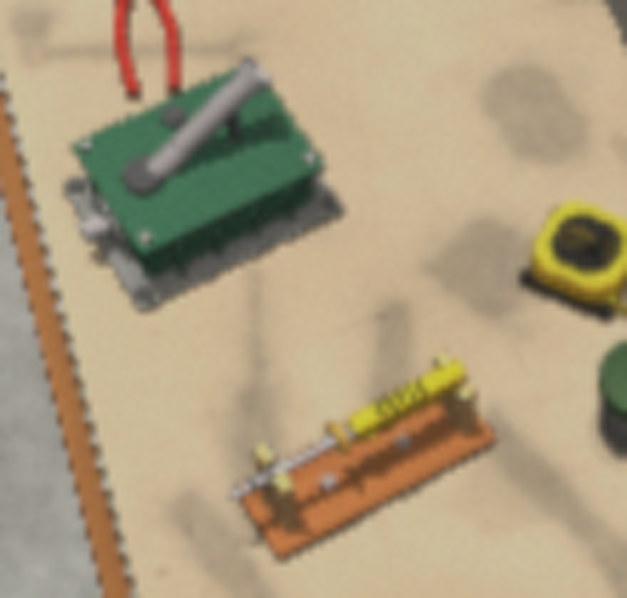

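```bash
cat > m.py <<'E'
from h import *
from scipy.optimize import least_squares
T=lambda u,v:np.array([150+(u+.5)/5.7-.5,160+(v+.5)/5.7-.5])
S=lambda u,v:np.array([180+(u+.5)/5.7-.5,125+(v+.5)/5.7-.5])
def tri(a,b):
    r1,o1=ray('top',a);r2,o2=ray('side',b)
    s=np.linalg.lstsq(np.c_[r1,-r2],o2-o1,rcond=None)[0]
    p,q=o1+s[0]*r1,o2+s[1]*r2;return (p+q)/2,np.linalg.norm(p-q)
print('tip',atz('top',T(706,402),.065),atz('side',S(234,494),.065),tri(T(706,402),S(234,494)))
print('collar',atz('top',T(661,259),.065),atz('side',S(339,435),.065))
print('hend',atz('top',T(608,86),.07),atz('side',S(462,370),.07))
print('mouth',atz('top',T(148,240),.126),atz('side',S(257,73),.126),tri(T(148,240),S(257,73)))
b=[atz('top',T(*x),.066)for x in[(72,246),(240,198),(306,436),(138,487)]]
bs=[atz('side',S(*x),.066)for x in[(311,157),(146,237),(85,147)]]
print('bolts',np.array(b),np.mean(b,0),np.array(bs))
d=b[0]+b[1]-b[2]-b[3];print('yaw',np.arctan2(d[1],d[0]))
P=lambda u,v:np.array([u,v],float)
t=[atz('top',P(*x),.021) for x in[(352,207),(413,207),(413,248),(352,247)]];print('tray',np.array(t),np.mean(t,0))
E
python3 m.py
```

```text
tip [0.41198122 0.00766105 0.065     ] [0.41007246 0.00761515 0.065     ] (array([0.41103988, 0.00778477, 0.06437375]), np.float64(0.0018769957156959645))
collar [0.48864801 0.02925266 0.065     ] [0.48860168 0.03139189 0.065     ]
hend [0.58175218 0.05487794 0.07      ] [0.58132927 0.05414124 0.07      ]
mouth [0.50401364 0.29263875 0.126     ] [0.50188876 0.29326375 0.126     ] (array([0.50290459, 0.29271206, 0.12653998]), np.float64(0.002195256880418012))
bolts [[0.50462219 0.34341606 0.066     ]
 [0.5276889  0.25331541 0.066     ]
 [0.40011698 0.2206237  0.066     ]
 [0.37582734 0.31018927 0.066     ]] [0.45206385 0.28188611 0.066     ] [[0.52852118 0.25472371 0.066     ]
 [0.39994733 0.22099728 0.066     ]
 [0.37531657 0.3080268  0.066     ]]
yaw 0.2516739588837023
tray [[ 0.47613805 -0.24225325  0.021     ]
 [ 0.470803   -0.43217325  0.021     ]
 [ 0.34376548 -0.42516457  0.021     ]
 [ 0.35187208 -0.23665418  0.021     ]] [ 0.41064465 -0.33406131  0.021     ]
```

```bash
cat >> h.py <<'E'
def R0(yaw,pitch=0):   # tool x along rod +x (elev. pitch), z downwards
    x=np.array([np.cos(yaw)*np.cos(pitch),np.sin(yaw)*np.cos(pitch),np.sin(pitch)])
    y=np.array([np.sin(yaw),-np.cos(yaw),0]);return np.c_[x,y,np.cross(x,y)]
def plan(pos,R,show=True):
    s=bot.read_state();Rc=Rn.from_quat(s['eef_rot']).as_matrix()
    w=Rn.from_matrix(Rc.T@R).as_rotvec()/np.pi;d=np.asarray(pos)-s['position']
    print('t',round(s['time'],2),'pos',s['position'].round(4),'turn',w.round(4),'shift before turn',(Rc.T@d/.3).round(4),'after turn',(R.T@d/.3).round(4),'F',np.round(s['contact_force'],1),'w',round(float(s['gripper_width']),4),'q',np.round(s['joint_pos'],2))
def tcp(rodpos,R,gx=.05): # tcp when rod origin at rodpos
    return np.asarray(rodpos)+R[:,0]*gx+R[:,2]*bot.grasp_offset
E
python3 - <<'E'
from h import *
R=R0(.268);plan([.5363,.0421,.20],R)
E
```

```text
t 0.1 pos [ 0.1926 -0.5413  0.2306] turn [-0.0005  0.      0.0235] shift before turn [ 1.7312 -1.4481  0.1043] after turn [ 1.6198 -1.5719  0.1019] F [-0.5  0.2 -0.4] w 0.0855 q [-1.25  0.32  1.57  0.    1.26 -0.02]
```

>>> step_arm --pt "0 0 0.0118 0 0 0 0" --pt "0 0 0.0117 0 0 0 0" --pt "0 0 0 0.09 -0.0873 0.0057 0" --pt "0 0 0 0.09 -0.0873 0.0057 0" --pt "0 0 0 0.09 -0.0873 0.0057 0" --pt "0 0 0 0.09 -0.0873 0.0057 0" --pt "0 0 0 0.09 -0.0873 0.0057 0" --pt "0 0 0 0.09 -0.0873 0.0057 0" --pt "0 0 0 0.09 -0.0873 0.0057 0" --pt "0 0 0 0.09 -0.0873 0.0057 0" --pt "0 0 0 0.09 -0.0873 0.0057 0" --pt "0 0 0 0.09 -0.0873 0.0057 0" --pt "0 0 0 0.09 -0.0873 0.0057 0" --pt "0 0 0 0.09 -0.0873 0.0057 0" --pt "0 0 0 0.09 -0.0873 0.0057 0" --pt "0 0 0 0.09 -0.0873 0.0057 0" --pt "0 0 0 0.09 -0.0873 0.0057 0" --pt "0 0 0 0.09 -0.0873 0.0057 0" --pt "0 0 0 0.09 -0.0873 0.0057 0" --pt "0 0 0 0.09 -0.0873 0.0057 0"

```text
time: 2.1
position: [0.5369, 0.043, 0.2001]
eef_rot: [0.991, 0.134, -0.0, 0.0]
contact_force: [1.0, -1.2, 0.1]
gripper_width: 0.0855
grip_force: 0.0
```

```bash
python3 - <<'E'
from h import *
R=R0(.268);plan([.5363,.0421,.20],R)
p,d=bot.snapshot('wrist');cv2.imwrite('pics/w1.png',p)
E
```

```text
t 2.1 pos [0.5369 0.043  0.2001] turn [0.     0.0002 0.0001] shift before turn [-0.0027  0.0024  0.0003] after turn [-0.0027  0.0024  0.0003] F [ 1.  -1.2  0.1] w 0.0855 q [ 0.06  0.29  1.7  -0.    1.16  1.36]
```

View pics/w1.png

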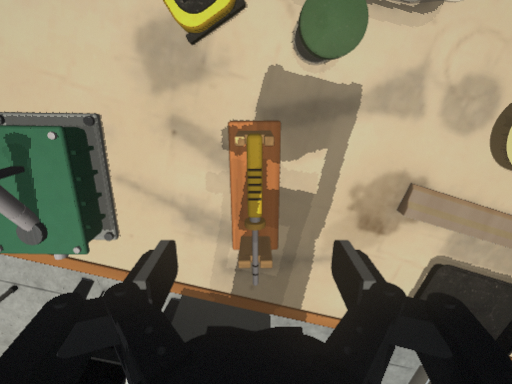

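The rod lies along column ~255, with the handle end at (256,136), the collar at (256,222) and the tip at (255,285). I'll convert those through the wrist calibration.

```bash
cat >> h.py <<'E'
def wray(uv,s=None):
    s=s or bot.read_state();m=bot.camera_model('wrist')
    q=cv2.undistortPoints(np.array([[uv]],float),m['camera_matrix'],m['D'])[0,0]
    Rt=Rn.from_quat(s['eef_rot']).as_matrix();H=m['hand_eye']
    return Rt@(H[:3,:3]@np.array([*q,1])),Rt@H[:3,3]+s['position']
def watz(uv,z,s=None):
    r,o=wray(uv,s);return o+r*(z-o[2])/r[2]
E
python3 - <<'E'
from h import *
a=watz((256,136),.07);c=watz((256,222),.065);b=watz((255,285),.065);print(a,c,b,np.arctan2(*(a-b)[1::-1]),np.linalg.norm(a-b))
R=R0(.268);plan([.5363,.0421,.0463],R)
E
```

```text
[0.58409928 0.05867418 0.07      ] [0.49089442 0.03273143 0.065     ] [0.40882474 0.01117413 0.065     ] 0.26464707189709263 0.1816656843402132
t 2.15 pos [0.54   0.0474 0.1997] turn [-0.001  -0.0011  0.0007] shift before turn [-0.0183  0.0155  0.5112] after turn [-0.0165  0.0139  0.5114] F [3.7 4.3 0.1] w 0.0854 q [0.06 0.29 1.69 0.   1.16 1.36]
```

>>> step_arm --pt "0 0 0 0 0 0 0" --pt "0 0 0 0 0 0 0" --pt "0 0 0 0 0 0 0"

```text
time: 2.45
position: [0.5359, 0.0406, 0.2005]
eef_rot: [0.991, 0.133, -0.0, 0.0]
contact_force: [0.5, -0.3, -1.4]
gripper_width: 0.0857
grip_force: 0.0
```

```bash
python3 - <<'E'
from h import *
plan([.5362,.0421,.0463],R0(.267))
E
```

```text
t 2.45 pos [0.5359 0.0406 0.2005] turn [ 0.0001  0.0002 -0.    ] shift before turn [ 0.0027 -0.0047  0.5139] after turn [ 0.0023 -0.0046  0.5139] F [ 0.5 -0.3 -1.4] w 0.0857 q [ 0.05  0.28  1.7  -0.    1.16  1.36]
```

>>> step_arm --pt "0 0 0 0.0 0 0.055 0" --pt "0 0 0 0 0 0.055 0" --pt "0 0 0 0 0 0.055 0" --pt "0 0 0 0 0 0.055 0" --pt "0 0 0 0 0 0.055 0" --pt "0 0 0 0 0 0.055 0" --pt "0 0 0 0 0 0.055 0" --pt "0 0 0 0 0 0.05 0" --pt "0 0 0 0 0 0.04 0" --pt "0 0 0 0 0 0.025 0" --pt "0 0 0 0 0 0.012 0" --pt "0 0 0 0 0 0 0" --pt "0 0 0 0 0 0 0" --pt "0 0 0 0 0 0 0"

```text
time: 3.85
position: [0.537, 0.0415, 0.0475]
eef_rot: [0.991, 0.134, 0.001, 0.0]
contact_force: [0.2, -0.2, -0.0]
gripper_width: 0.0853
grip_force: 0.0
```

```bash
python3 - <<'E'
from h import *
plan([.5362,.0421,.0463],R0(.267))
p,d=bot.snapshot('top');cv2.imwrite('pics/t2.png',cv2.resize(p[150:250,190:310],None,fx=5,fy=5,interpolation=cv2.INTER_CUBIC))
plan([.5362,.0421,.0463],R0(.267))
E
```

```text
t 3.85 pos [0.537  0.0415 0.0475] turn [ 0.0001 -0.0004  0.0003] shift before turn [-0.0022 -0.0025  0.0041] after turn [-0.0022 -0.0025  0.0041] F [ 0.2 -0.2 -0. ] w 0.0853 q [ 0.06  0.45  1.89 -0.    0.8   1.36]
t 3.9 pos [0.537  0.0416 0.0475] turn [ 0.0001 -0.0004  0.0003] shift before turn [-0.002  -0.0024  0.0039] after turn [-0.002  -0.0024  0.0039] F [ 0.3 -0.1 -0.8] w 0.0856 q [ 0.06  0.45  1.89 -0.    0.8   1.36]
```

>>> step_arm --newtons 60 --pt "0 0 0 0 0 0.004 0.4" --pt "0 0 0 0 0 0 0.6" --pt "0 0 0 0 0 0 0.7" --pt "0 0 0 0 0 0 0.8" --pt "0 0 0 0 0 0 0.9" --pt "0 0 0 0 0 0 1" --pt "0 0 0 0 0 0 1" --pt "0 0 0 0 0 0 1" --pt "0 0 0 0 0 0 1" --pt "0 0 0 0 0 0 1"

```text
time: 4.9
position: [0.5367, 0.0415, 0.0459]
eef_rot: [0.991, 0.134, 0.0, 0.0]
contact_force: [0.1, 0.6, 2.4]
gripper_width: 0.0149
grip_force: 58.7
```

>>> step_arm --pt "0 0 0 0 0 -0.01 1" --pt "0 0 0 0 0 -0.02 1" --pt "0 0 0 0 0 -0.03 1" --pt "0 0 0 0 0 -0.05 1" --pt "0 0 0 0 0 -0.06 1" --pt "0 0 0 0 0 -0.06 1" --pt "0 0 0 0 0 -0.06 1" --pt "0 0 0 0 0 -0.06 1" --pt "0 0 0 0 0 -0.06 1" --pt "0 0 0 0 0 -0.06 1" --pt "0 0 0 0 0 -0.05 1" --pt "0 0 0 0 0 -0.03 1" --pt "0 0 0 0 0 -0.015 1" --pt "0 0 0 0 0 0 1" --pt "0 0 0 0 0 0 1"

```text
time: 6.4
position: [0.5361, 0.0415, 0.2145]
eef_rot: [0.991, 0.134, -0.001, -0.0]
contact_force: [0.4, -0.2, -1.4]
gripper_width: 0.0155
grip_force: 58.5
```

```bash
python3 - <<'E'
from h import *
# rotate to pitch 35 / yaw .252, rod origin 110 mm out from mouth and 20mm up
R=R0(.252,np.radians(35));m=np.array([.5035,.294,.126])
plan(tcp(m+.125*R[:,0],R),R)
p,d=bot.snapshot('wrist');cv2.imwrite('pics/w2.png',p)
E
```

```text
t 6.4 pos [0.5361 0.0415 0.2145] turn [-0.0016  0.1949  0.0049] shift before turn [ 0.6316 -0.8322  0.011 ] after turn [ 0.4997 -0.8422  0.3641] F [ 0.4 -0.2 -1.4] w 0.0155 q [ 0.06  0.27  1.68 -0.    1.19  1.36]
```

View pics/w2.png

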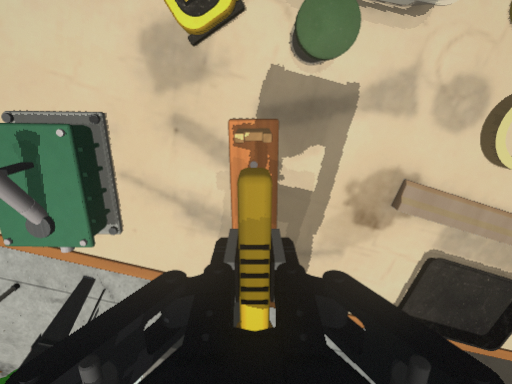

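```bash
python3 - <<'E'
from h import *
d=np.load('top0.npy');m=bot.camera_model('top')
for u in(187,250):
  for v in (140,136,133,130,125,110,95,80,60,40,20):
    z=d[v,u];q=cv2.undistortPoints(np.array([[[u,v]]],float),m['camera_matrix'],m['D'])[0,0]
    print(u,v,(m['R'].T@(np.array([*q,1])*z-m['t'])).round(3))
print(atz('top',(268,140),.074),atz('top',(227,144),.035))
E
```

```text
187 140 [ 0.707  0.274 -0.001]
187 136 [0.6   0.182 0.644]
187 133 [0.6   0.178 0.674]
187 130 [0.6   0.174 0.7  ]
187 125 [0.6   0.168 0.739]
187 110 [0.586 0.145 0.896]
187 95 [0.586 0.135 0.967]
187 80 [0.587 0.127 1.02 ]
187 60 [0.599 0.124 1.042]
187 40 [0.599 0.117 1.091]
187 20 [0.6   0.111 1.129]
250 140 [ 0.701  0.071 -0.001]
250 136 [0.713 0.071 0.006]
250 133 [0.599 0.067 0.659]
250 130 [0.6   0.067 0.683]
250 125 [0.6   0.067 0.727]
250 110 [0.587 0.065 0.883]
250 95 [0.586 0.065 0.958]
250 80 [0.587 0.064 1.014]
250 60 [0.445 0.063 1.476]
250 40 [0.599 0.063 1.087]
250 20 [0.599 0.063 1.126]
[0.68669711 0.01593592 0.074     ] [0.68451285 0.14366832 0.035     ]
```

>>> step_arm --pt "0 0.0325 0.0008 0 0 0 1" --pt "0 0.0325 0.0008 0 0 0 1" --pt "0 0.0325 0.0008 0 0 0 1" --pt "0 0.0325 0.0008 0 0 0 1" --pt "0 0.0325 0.0008 0 0 0 1" --pt "0 0.0325 0.0008 0 0 0 1" --pt "0 0 0 0.06 0 0.02 1" --pt "0 0 0 0.08 -0.04 0.03 1" --pt "0 0 0 0.08 -0.07 0.03 1" --pt "0 0 0 0.07 -0.08 0.04 1" --pt "0 0 0 0.06 -0.09 0.04 1" --pt "0 0 0 0.05 -0.09 0.04 1" --pt "0 0 0 0.04 -0.09 0.04 1" --pt "0 0 0 0.03 -0.09 0.04 1" --pt "0 0 0 0.02 -0.09 0.04 1" --pt "0 0 0 0.01 -0.08 0.03 1" --pt "0 0 0 0 -0.06 0.014 1" --pt "0 0 0 0 -0.04 0 1" --pt "0 0 0 0 -0.022 0 1" --pt "0 0 0 0 0 0 1"

```text
time: 8.45
position: [0.6522, 0.3331, 0.2123]
eef_rot: [0.946, 0.121, 0.298, -0.04]
contact_force: [0.8, 0.2, -0.4]
gripper_width: 0.0152
grip_force: 58.7
```

>>> step_arm --pt "0 0 0 0 0 0 1" --pt "0 0 0 0 0 0 1" --pt "0 0 0 0 0 0 1"

```text
time: 8.75
position: [0.6529, 0.3318, 0.2134]
eef_rot: [0.946, 0.12, 0.299, -0.04]
contact_force: [-0.1, -0.3, -1.2]
gripper_width: 0.0153
grip_force: 58.7
```

```bash
python3 - <<'E'
from h import *
R=R0(.252,np.radians(35));m=np.array([.5035,.294,.126])
plan(tcp(m+.125*R[:,0],R),R)
p,d=bot.snapshot('wrist');cv2.imwrite('pics/w3.png',cv2.resize(p,None,fx=1.5,fy=1.5))
q,d=bot.snapshot('side');t,d=bot.snapshot('top');cv2.imwrite('pics/raw_s3.png',q);cv2.imwrite('pics/raw_t3.png',t)
a=cv2.resize(q[110:175,180:250],(400,371),interpolation=cv2.INTER_CUBIC);b=cv2.resize(t[165:235,150:220],(400,400),interpolation=cv2.INTER_CUBIC)
cv2.imwrite('pics/st3.png',np.hstack([np.vstack([a,0*a[:29]]),b]))
plan(tcp(m+.125*R[:,0],R),R)
E
```

```text
t 8.75 pos [0.6529 0.3318 0.2134] turn [-0.0013 -0.0006 -0.0006] shift before turn [-0.0045 -0.002   0.0063] after turn [-0.0045 -0.0021  0.0063] F [-0.1 -0.3 -1.2] w 0.0153 q [ 0.52  0.35  1.73 -0.32  0.49  2.07]
t 8.9 pos [0.6529 0.3322 0.2134] turn [-0.0014 -0.0006 -0.0005] shift before turn [-0.0047 -0.0009  0.0062] after turn [-0.0047 -0.0009  0.0062] F [-0.  -0.  -1.1] w 0.0152 q [ 0.52  0.35  1.73 -0.32  0.49  2.07]
```

View pics/w3.png

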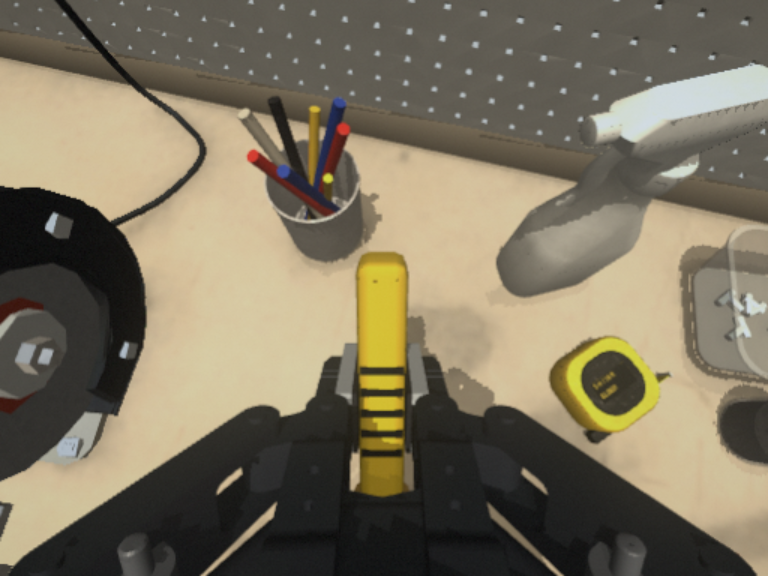

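View pics/st3.png

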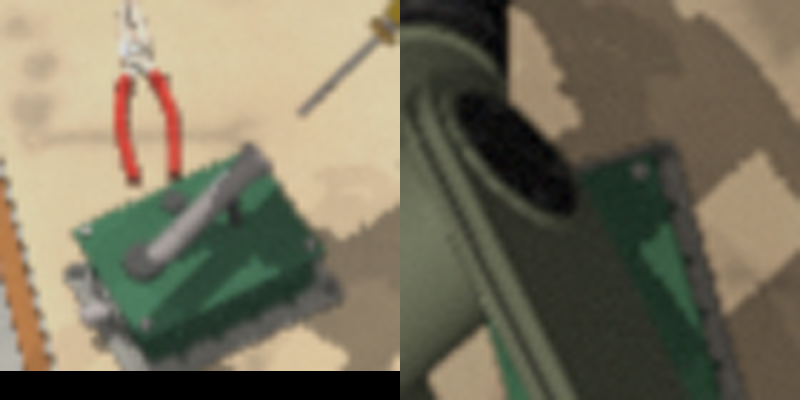

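The side half shows the rod clear of the tube: tip at about (302,113) in the crop, collar at (383,28) and mouth at (257,156). I'll compare that with the predicted projections.

```bash
python3 - <<'E'
from h import *
s=bot.read_state();R=Rn.from_quat(s['eef_rot']).as_matrix()
o=s['position']-R[:,0]*.05-R[:,2]*bot.grasp_offset
C=lambda X:((proj('side',X)-[180,110]+.5)*5.714-.5).round(1)
print('rod o',o,'tip',o-.08*R[:,0],'elev',np.degrees(np.arcsin(R[2,0])),'yaw',np.arctan2(R[1,0],R[0,0]))
print('pred tip,collar mid,o',C([o-.08*R[:,0],o+.0035*R[:,0],o]))
Rt=R0(.252,np.radians(35))
for m in([.5035,.294,.126],[.5044,.2953,.126],[.5029,.2927,.126]):
  m=np.array(m);print('mouth,base',C([m,m-.086*Rt[:,0],m+.045*Rt[:,0],m+.1285*Rt[:,0]]).tolist())
# sensitivity px per mm
for k in(1,2):print(C([m+.01*Rt[:,k]])-C([m]))
q=cv2.imread('pics/raw_s3.png')
cv2.imwrite('pics/s3b.png',cv2.resize(q[105:155,205:265],(780,650)[:2] if 0 else (720,600),interpolation=cv2.INTER_CUBIC))
E
```

```text
rod o [0.60284603 0.31928405 0.19992222] tip [0.53943775 0.30308337 0.15391213] elev 35.108465794784465 yaw 0.25014643620013916
pred tip,collar mid,o [[304.6 111.6]
 [389.2  28. ]
 [385.6  31.6]]
mouth,base [[259.6, 157.6], [176.0, 240.3], [304.3, 113.4], [388.9, 29.9]]
mouth,base [[260.4, 155.8], [176.8, 238.5], [305.1, 111.7], [389.6, 28.2]]
mouth,base [[259.2, 159.2], [175.6, 241.9], [303.9, 115.0], [388.6, 31.5]]
[[ 6.9 10. ]]
[[7.8 3.6]]
```

View pics/s3b.png

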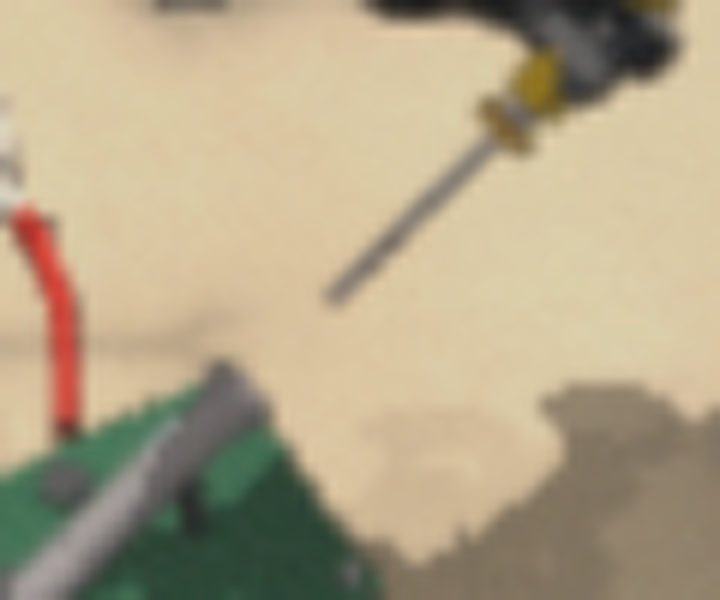

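```bash
cat >> h.py <<'E'
def off(m=(.504,.295,.126),gx=.05):
    R=R0(.252,np.radians(35));s=bot.read_state();Rc=Rn.from_quat(s['eef_rot']).as_matrix()
    t=s['position']-Rc[:,0]*gx-Rc[:,2]*bot.grasp_offset
    print('t',round(s['time'],2),'rod origin rel mouth mm',(R.T@(t-np.array(m))*1e3).round(2),'tip',(R.T@(t-.08*Rc[:,0]-np.array(m))*1e3).round(2),'turn',(Rn.from_matrix(Rc.T@R).as_rotvec()/np.pi).round(4),'F tool',(R.T@s['contact_force']).round(1),'w',s['gripper_width'])
E
python3 -c "
from h import *
off();off((.5044,.2953,.126));off((.5029,.2927,.126))"
```

```text
t 8.9 rod origin rel mouth mm [125.77   1.13  -2.18] tip [45.77  1.01 -2.02] turn [-0.0014 -0.0006 -0.0005] F tool [-0.7 -0.   0.9] w 0.015236365042873179
t 8.9 rod origin rel mouth mm [125.39   1.32  -2.44] tip [45.39  1.2  -2.29] turn [-0.0014 -0.0006 -0.0005] F tool [-0.7 -0.   0.9] w 0.015236365042873179
t 8.9 rod origin rel mouth mm [127.11  -0.82  -1.24] tip [47.12 -0.95 -1.08] turn [-0.0014 -0.0006 -0.0005] F tool [-0.7 -0.   0.9] w 0.015236365042873179
```

>>> step_arm --pt "-0.001 0 0 0 -0.0027 0.005 1" --pt "0 0 0 -0.02 0 0 1" --pt "0 0 0 -0.025 0 0 1" --pt "0 0 0 -0.025 0 0 1" --pt "0 0 0 -0.025 0 0 1" --pt "0 0 0 -0.02 0 0 1" --pt "0 0 0 -0.015 0 0 1" --pt "0 0 0 -0.01 0 0 1" --pt "0 0 0 -0.01 0 0 1" --pt "0 0 0 -0.01 0 0 1" --pt "0 0 0 -0.01 0 0 1" --pt "0 0 0 -0.01 0 0 1" --pt "0 0 0 0 0 0 1" --pt "0 0 0 0 0 0 1"

```text
time: 10.3
position: [0.6106, 0.3227, 0.181]
eef_rot: [0.946, 0.12, 0.299, -0.039]
contact_force: [0.9, 0.1, -1.2]
gripper_width: 0.0152
grip_force: 58.7
```

```bash
python3 -c "
from h import *
off()
p,d=bot.snapshot('side');cv2.imwrite('pics/raw_s4.png',p)"
```

```text
t 10.3 rod origin rel mouth mm [71.74 -0.3  -0.5 ] tip [-8.26 -0.37 -0.35] turn [-0.0005 -0.0006 -0.0003] F tool [0.  0.1 1.5] w 0.015249910420336372
```

>>> step_arm --pt "0 0 0 -0.01 0 0 1" --pt "0 0 0 -0.01 0 0 1" --pt "0 0 0 -0.01 0 0 1" --pt "0 0 0 -0.01 0 0 1" --pt "0 0 0 -0.01 0 0 1" --pt "0 0 0 0 0 0 1"

```text
time: 10.95
position: [0.5981, 0.3194, 0.1718]
eef_rot: [0.946, 0.12, 0.299, -0.039]
contact_force: [0.0, -0.5, -1.3]
gripper_width: 0.0152
grip_force: 58.7
```

```bash
python3 -c "
from h import *
off()"
```

```text
t 10.95 rod origin rel mouth mm [55.89 -0.19 -0.47] tip [-24.11  -0.25  -0.41] turn [-0.0004 -0.0002 -0.0002] F tool [-0.8  0.5  1. ] w 0.015184235525309495
```

>>> step_arm --pt "0 0 0 -0.0133 0 0 1" --pt "0 0 0 -0.0133 0 0 1" --pt "0 0 0 -0.0133 0 0 1" --pt "0 0 0 -0.0133 0 0 1" --pt "0 0 0 -0.0133 0 0 1" --pt "0 0 0 -0.0133 0 0 1" --pt "0 0 0 -0.0133 0 0 1" --pt "0 0 0 -0.0133 0 0 1" --pt "0 0 0 -0.0133 0 0 1" --pt "0 0 0 -0.01 0 0 1" --pt "0 0 0 -0.01 0 0 1" --pt "0 0 0 0 0 0 1" --pt "0 0 0 0 0 0 1"

```text
time: 12.25
position: [0.5655, 0.3112, 0.1483]
eef_rot: [0.946, 0.12, 0.299, -0.039]
contact_force: [0.5, 0.1, -2.3]
gripper_width: 0.0149
grip_force: 58.7
```

```bash
python3 -c "
from h import *
off()
p,d=bot.snapshot('side');cv2.imwrite('pics/raw_s5.png',p)"
```

```text
t 12.25 rod origin rel mouth mm [14.88 -0.38 -0.41] tip [-65.12  -0.45  -0.25] turn [-0.0005 -0.0006 -0.0003] F tool [-0.9  0.   2.1] w 0.01485802564514135
```

Free so far. I'll go slower now until contact.

>>> step_arm --pt "0 0 0 -0.01 0 0 1" --pt "0 0 0 -0.01 0 0 1" --pt "0 0 0 -0.006 0 0 1" --pt "0 0 0 -0.004 0 0 1" --pt "0 0 0 -0.003 0 0 1" --pt "0 0 0 0 0 0 1" --pt "0 0 0 0 0 0 1"

```text
time: 13.0
position: [0.5577, 0.3092, 0.1426]
eef_rot: [0.946, 0.12, 0.299, -0.039]
contact_force: [0.1, -0.5, -0.8]
gripper_width: 0.0153
grip_force: 58.7
```

```bash
python3 -c "
from h import *
off()"
```

```text
t 13.0 rod origin rel mouth mm [ 4.97 -0.35 -0.4 ] tip [-75.03  -0.44  -0.25] turn [-0.0005 -0.0006 -0.0003] F tool [-0.5  0.5  0.6] w 0.015281809385912653
```

>>> step_arm --pt "0 0 0 -0.003 0 0 1" --pt "0 0 0 -0.003 0 0 1" --pt "0 0 0 -0.003 0 0 1" --pt "0 0 0 0 0 0 1"

```text
time: 13.4
position: [0.5571, 0.3093, 0.1426]
eef_rot: [0.945, 0.12, 0.301, -0.039]
contact_force: [6.3, -1.0, 0.1]
gripper_width: 0.0153
grip_force: 58.5
```

>>> step_arm --pt "0 0 0 -0.003 0 0 1" --pt "0 0 0 -0.003 0 0 1" --pt "0 0 0 0 0 0 1"

```text
time: 13.7
position: [0.557, 0.3094, 0.1428]
eef_rot: [0.945, 0.12, 0.302, -0.04]
contact_force: [9.9, -1.2, 2.0]
gripper_width: 0.0152
grip_force: 58.5
```

```bash
python3 -c "
from h import *
off()"
```

```text
t 13.7 rod origin rel mouth mm [ 4.43 -0.67 -0.58] tip [-75.56  -0.7    0.09] turn [-0.001  -0.0027 -0.0001] F tool [8.7 3.7 3.7] w 0.015156262522372703
```

>>> step_arm --pt "0 0 0 -0.004 0 0 1" --pt "0 0 0 -0.004 0 0 1" --pt "0 0 0 0 0 0 1" --pt "0 0 0 0 0 0 1"

```text
time: 14.1
position: [0.5568, 0.3095, 0.143]
eef_rot: [0.944, 0.12, 0.304, -0.04]
contact_force: [14.1, -1.8, 2.0]
gripper_width: 0.0152
grip_force: 58.5
```

```bash
python3 -c "
from h import *
off()
p,d=bot.snapshot('side');cv2.imwrite('pics/raw_s6.png',p)
o=cv2.imread('pics/raw_s5.png')
f=lambda q:cv2.resize(q[115:155,205:245],(400,400),interpolation=cv2.INTER_CUBIC)
cv2.imwrite('pics/s6.png',np.hstack([f(o),f(p)]))"
```

```text
t 14.1 rod origin rel mouth mm [ 4.39 -0.81 -0.67] tip [-75.6   -0.83   0.29] turn [-0.0012 -0.0038 -0.0001] F tool [12.   5.3  5.9] w 0.01523114671199316
```

View pics/s6.png

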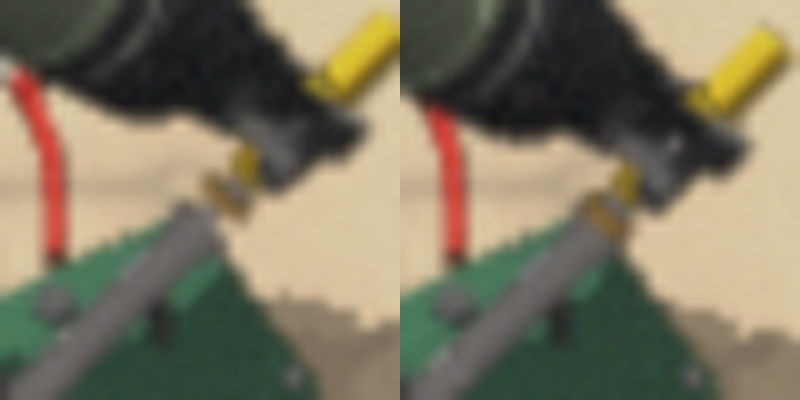

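In the right half, the brass collar sits flush on the tube mouth at about (605,215), whereas the left half (before) showed a gap. The rod is seated with about 14 N, so I'll draw it out along the axis.

>>> step_arm --pt "0 0 0 0.005 0 0 1" --pt "0 0 0 0.01 0 0 1" --pt "0 0 0 0.01 0 0 1" --pt "0 0 0 0.015 0 0 1" --pt "0 0 0 0.02 0 0 1" --pt "0 0 0 0.025 0 0 1" --pt "0 0 0 0.03 0 0 1" --pt "0 0 0 0.03 0 0 1" --pt "0 0 0 0.03 0 0 1" --pt "0 0 0 0.03 0 0 1" --pt "0 0 0 0.03 0 0 1" --pt "0 0 0 0.03 0 0 1" --pt "0 0 0 0.03 0 0 1" --pt "0 0 0 0.03 0 0 1" --pt "0 0 0 0.03 0 0 1" --pt "0 0 0 0.025 0 0 1" --pt "0 0 0 0.02 0 0 1" --pt "0 0 0 0.01 0 0 1" --pt "0 0 0 0 0 0 1" --pt "0 0 0 0 0 0 1"

```text
time: 16.15
position: [0.6493, 0.3325, 0.2089]
eef_rot: [0.946, 0.12, 0.299, -0.039]
contact_force: [-0.7, -0.4, -1.2]
gripper_width: 0.0153
grip_force: 59.3
```

```bash
python3 - <<'E'
from h import *
off(gx=.054)
p,d=bot.snapshot('side');cv2.imwrite('pics/raw_s7.png',p)
R=R0(.25)
# final: tip at tray centre, z .10
T=np.array([.411,-.334,.10]);f=tcp(T+.08*R[:,0],R,.054);print(f)
plan(f,R)
E
```

```text
t 16.15 rod origin rel mouth mm [ 1.1649e+02 -1.0000e-01 -4.8000e-01] tip [36.49 -0.19 -0.41] turn [-0.0004 -0.0003 -0.0003] F tool [-1.4  0.2  0.6] w 0.015342783181710916
[ 0.54083426 -0.30084787  0.0813    ]
t 16.2 pos [0.6492 0.3325 0.2088] turn [-0.0007 -0.1947  0.0005] shift before turn [-0.9597  1.955  -0.1575] after turn [-0.8723  1.9561  0.4251] F [-0.7 -0.4 -1.2] w 0.0148 q [ 0.52  0.35  1.74 -0.34  0.48  2.1 ]
```

>>> step_arm --pt "0 -0.0325 0 0 0 0 1" --pt "0 -0.0325 0 0 0 0 1" --pt "0 -0.0325 0 0 0 0 1" --pt "0 -0.0325 0 0 0 0 1" --pt "0 -0.0325 0 0 0 0 1" --pt "0 -0.0325 0 0 0 0 1" --pt "0 0 0 -0.018 0.04 0 1" --pt "0 0 0 -0.036 0.08 0 1" --pt "0 0 0 -0.036 0.08 0 1" --pt "0 0 0 -0.036 0.08 0 1" --pt "0 0 0 -0.036 0.08 0 1" --pt "0 0 0 -0.036 0.08 0 1" --pt "0 0 0 -0.036 0.08 0 1" --pt "0 0 0 -0.036 0.08 0 1" --pt "0 0 0 -0.036 0.08 0 1" --pt "0 0 0 -0.036 0.08 0 1" --pt "0 0 0 -0.036 0.08 0 1" --pt "0 0 0 -0.036 0.08 0 1" --pt "0 0 0 -0.036 0.08 0 1" --pt "0 0 0 -0.036 0.08 0 1"

```text
time: 18.2
position: [0.5876, -0.0188, 0.2087]
eef_rot: [0.992, 0.126, 0.0, -0.0]
contact_force: [-0.5, 0.3, -0.3]
gripper_width: 0.0149
grip_force: 59.3
```

>>> step_arm --pt "0 0 0 -0.036 0.08 0 1" --pt "0 0 0 -0.036 0.08 0 1" --pt "0 0 0 -0.036 0.08 0 1" --pt "0 0 0 -0.036 0.08 0 1" --pt "0 0 0 -0.036 0.08 0 1" --pt "0 0 0 -0.036 0.08 0 1" --pt "0 0 0 -0.036 0.08 0 1" --pt "0 0 0 -0.036 0.08 0 1" --pt "0 0 0 -0.036 0.08 0 1" --pt "0 0 0 -0.027 0.06 0 1" --pt "0 0 0 -0.018 0.04 0 1" --pt "0 0 0 -0.009 0.02 0 1" --pt "0 0 0 0 0 0 1" --pt "0 0 0 0 0 0 1" --pt "0 0 0 0 0 0 1"

```text
time: 19.7
position: [0.5424, -0.2889, 0.2083]
eef_rot: [0.992, 0.126, -0.0, -0.001]
contact_force: [-0.3, 0.5, -1.2]
gripper_width: 0.0152
grip_force: 59.3
```

```bash
python3 - <<'E'
from h import *
R=R0(.25);plan([.5408,-.3008,.0813],R)
p,d=bot.snapshot('side');cv2.imwrite('pics/raw_s8.png',p)
p,d=bot.snapshot('top');cv2.imwrite('pics/raw_t8.png',p)
E
```

```text
t 19.7 pos [ 0.5424 -0.2889  0.2083] turn [-0.0007 -0.      0.001 ] shift before turn [-0.0151  0.0381  0.4232] after turn [-0.0149  0.0372  0.4233] F [-0.3  0.5 -1.2] w 0.0152 q [-0.51  0.4   1.51  0.    1.24  0.81]
```

>>> step_arm --pt "0 0 0 -0.008 0.019 0.02 1" --pt "0 0 0 -0.007 0.019 0.04 1" --pt "0 0 0 0 0 0.05 1" --pt "0 0 0 0 0 0.05 1" --pt "0 0 0 0 0 0.05 1" --pt "0 0 0 0 0 0.05 1" --pt "0 0 0 0 0 0.05 1" --pt "0 0 0 0 0 0.045 1" --pt "0 0 0 0 0 0.035 1" --pt "0 0 0 0 0 0.02 1" --pt "0 0 0 0 0 0.013 1" --pt "0 0 0 0 0 0 1" --pt "0 0 0 0 0 0 1" --pt "0 0 0 0 0 0 1" --pt "0 0 0 0 0 0 1" --pt "0 0 0 0 0 0 1"

```text
time: 21.4
position: [0.5408, -0.3018, 0.0817]
eef_rot: [0.992, 0.126, 0.0, -0.001]
contact_force: [-0.1, -0.3, -1.0]
gripper_width: 0.0147
grip_force: 59.3
```

```bash
python3 - <<'E'
from h import *
R=R0(.25);plan([.5408,-.3008,.0813],R)
s=bot.read_state();Rc=Rn.from_quat(s['eef_rot']).as_matrix()
o=s['position']-Rc[:,0]*.054-Rc[:,2]*bot.grasp_offset
pts=[o-.08*Rc[:,0],o,o+.0035*Rc[:,0],o+.1*Rc[:,0]]
print('pred tip',pts[0],'side',proj('side',pts).round(1).tolist(),'top',proj('top',pts).round(1).tolist())
p,d=bot.snapshot('side');cv2.imwrite('pics/raw_s9.png',p);t,_=bot.snapshot('top')
print('after',s['qvel'].round(4))
a=proj('side',pts)
# background: raw_s5 (arm elsewhere)
bg=cv2.imread('pics/raw_s6.png')
df=np.abs(p.astype(int)-bg).sum(2)
x0,y0=(a[0]-[16,14]).astype(int);print(x0,y0);g=df[y0:y0+34,x0:x0+40]
for r in g:print(''.join(' .:*#'[min(4,int(v)//25)] for v in r))
b=proj('side',pts[0][None])[0]
E
```

```text
t 21.4 pos [ 0.5408 -0.3018  0.0817] turn [-0.0004 -0.0001  0.0007] shift before turn [ 0.0009 -0.0031  0.0012] after turn [ 0.0009 -0.0031  0.0012] F [-0.1 -0.3 -1. ] w 0.0147 q [-0.53  0.51  1.66  0.    0.97  0.79]
pred tip [ 0.41100308 -0.33520892  0.10031612] side [[245.1, 293.3], [265.5, 281.7], [266.3, 281.2], [290.2, 267.6]] top [[390.2, 227.5], [382.1, 201.4], [381.8, 200.3], [372.1, 169.1]]
after [ 0.0004  0.0035  0.0025  0.0018  0.0002 -0.001 ]
229 279
  .          ....:.::.::... .*##########
  .    ....:.::::::::::::.. ..*#########
  .....:::::::::::..:::::....:*#########
.::::::::::::::::::..::::.. ..*#########
::*:::::::.:::::::.:..::::.   *#########
*:::::*::::::::::::::..:::. *##:########
*::::::::.:::.:::::..:.:.: ####:########
::....:::::::::::::..::: .#####.########
.:    ......:::..:.:... ######*.########
 .        ... .....:. :######. .*#######
                  . :#####*  ...*#######
                  :#####: .:.  .########
                .######:  .:...:########
               .#####:.   .... .*#######
               .####.           :#######
                :#:             .#######
                 .              .:##*###
                                 .::...*
                            .      .....
                           ....    ...  
                         ..::.     .....
                       ..:...       .. .
                      .:::          ... 
                      ...            .  
                       .            . . 
                                        
                                       .
                                     ..
```

The observed tip is at (245.5,293.5) against a prediction of (245.1,293.3). So the rod is level, over the tray and still.

```bash
python3 -c "
from workcell import bot
print(bot.sign_off())"
```

```text
the job is handed in; nothing more can be done
None
```

The dip reading is done and handed in: the rod was seated in the guide tube with the collar on the mouth, drawn right out, and is now held still and level with its tip about 10 cm above the worktop over the tray, about 21.5 s into the 51 s allowed.

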